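# Unlock the coffee-money box and hold the key turned

## Task

Take the red-headed key out of the wooden key stand and push it down into the keyhole in the top of the blue coffee-money box, wiggling it past the sticky pins until it is fully home. Then turn it a quarter turn clockwise (seen from above), up to the stop, which draws the bolt back; the lock springs back if let go, so finish still gripping the key and holding it turned. Leave the white key in the stand and do not knock any of the other kitchen things about.

Things in the scene. Friction and masses are not known exactly. Their poses are not given: they have to be found in the camera images.
- red_key: key to use, 45 g, upright in the stand. z up; origin at the blade's shoulder (underside of the steel collar). Red head 32 (its x) x 10 (its y) mm from z 6 to 48 mm; collar 20 x 10 mm, z 0 to 6; steel blade 11 (x) x 4 (y) mm down to z -28, then stepped, 8.5 x 3 to z -32, 6 x 2 at the tip, z -36. At the start its collar rests on the stand's top. Fits the lock either way round (half turn about z).
- white_key: the other key, the same shape and size with a white head, standing in the other slot of the stand; leave it there
- keystand: wooden block fixed to the counter, 150 (its x) x 56 (its y) x 46 mm tall, origin at the centre of its underside; two slots 12.5 x 5.5 mm, 40 mm deep, at its x = -35 and +35 mm hold the two keys, heads' width along its x; either key may be in either slot
- moneybox: blue steel cash box fixed to the counter, 200 (its x) x 160 (its y) x 90 mm tall, origin at the centre of its underside. On its top: a round brass lock 30 mm off centre to -x in a steel ring 48 mm across standing 5 mm high, to +x of it a steel sliding bolt 11 mm high, and a dark keeper 18 mm high, 86 mm from the lock
- keyhole (a point): centre of the keyhole on the brass plug's face, 94 mm above the counter, 1 mm under the ring's rim. Axes fixed, as the box's, z up. At rest the slot is 12.5 mm along x, 5.5 mm along y, 42 mm deep. Sticky pins 13 and 23 mm down, one in each broad side, catch the blade: 9 N of push plus wiggling (1 mm, 0.05 rad), or 12 N straight, passes them. Key fully home: collar on this face, key's origin here.
- plug (a joint): turn of the lock's plug in rad, clockwise seen from above: 0 at rest, stop at 1.45 (a quarter turn); a spring returns it to 0 when released (about 0.03 Nm at rest, 0.16 Nm at the stop). The plug carries the slot round and lags the key by about 0.15 rad of play.
- bolt (a joint): steel bolt on the box's top, driven by the lock, m: 0 thrown, 0.012 drawn back with the plug at its stop
- mug: loose bystander: white mug, 82 mm across, 95 mm tall, origin at the centre of its underside
- soap: loose bystander: blue washing-up bottle, 64 mm across, 180 mm tall, origin at the centre of its underside
- spice_jar: loose bystander: amber spice jar with red cap, 44 mm across, 85 mm tall, origin at the centre of its underside
- jam_jar: loose bystander: green jar with white cap, 64 mm across, 85 mm tall, origin at the centre of its underside
- red_bowl: loose bystander: red bowl, 100 mm across, 50 mm tall, origin at the centre of its underside
- cup: loose bystander: white cup, 72 mm across, 75 mm tall, origin at the centre of its underside
- spatula: loose bystander: green spatula lying flat along its own x axis, about 280 mm long
There are look-alikes about, which are no part of the job. Leave any turquoise look-alike of the red_key alone.

How it is judged:
By the outcome, as a careful person would: the job done as asked, in the order asked, and still so for the second after the job is handed in, while the arm keeps its last pose, push and grip.
It also fails if it takes over 51 s, if anything falls off the work surface, if the arm or the gripper's body presses on something with over 40 N, if the wrist force passes 120 N, or if a joint passes its speed limit or range.

## Robot

A 6-joint arm with a two-finger parallel gripper is mounted at the origin on the work surface. World frame = base frame: x ahead of the robot, y to its left, z up, the work surface at z = 0. Lengths are in m, angles in rad, forces in N, time in s.
With the tool pointing down it reaches from about 0.35 to 0.875 m from the base axis. Payload 15.5 kg.
Tool frame: the origin (TCP) lies at the very end of the fingers, on their centre line; the grasp point (between the pads) lies 19 mm behind it; z points along the fingers, y is the line along which they close (so a half turn about z gives the same grasp; the last joint's range is limited). The gripper opens to 85 mm and grips with 20 to 120 N. Pads are 22 mm wide; open, the fingers measure 114 mm over their backs; the gripper's body (76 mm by 85 mm) begins 54 mm behind the grasp point. The pads swing forward as they close: fully open they stand 13 mm farther back than shut.
Start: joints at [-0.096, 0.494, 1.345, -0, 1.302, -0.096], TCP at [0.625, 0, 0.231] pointing down, gripper open.
Joint ranges: [-2.91, 2.91], [-0.82, 2.16], [0.22, 2.67], [-1.22, 4.37], [0.12, 2.79], [-3.08, 3.08]. Speed limits (rad/s): [1.89, 1.89, 2.57, 3.01, 3.01, 3.01].

## Interface

Orientations are given as a rotation vector (axis times angle).
In Python, from plant import manip gives the robot as it stands. The module is installed in compiled form; this text tells all that it offers.
- The arm moves only by the tool step_hand, called after ">>>" as name(argument=value, ...) on one line, values as JSON. Schema: {"type":"object","properties":{"steps":{"type":"string"},"grip_force":{"type":"number"},"only":{"type":"string"},"quiet":{"type":"boolean"},"lines":{"type":"string"}},"required":["steps"],"additionalProperties":false}. steps is a string of 1 to 8 rows, one to a line, with the numbers parted by commas; each row has 7 numbers: dx, dy, dz in shares of the most that a row can go, 1 being 50 mm, then a rotation vector rx, ry, rz in normalised numbers (1 is pi rad), then the finger opening in m; each row shifts and turns the commanded pose from where the row before left it, along the tool's axes as they then stand; what a row does not reach is not made up. A row lasts 1/10 s, in which the tool goes at most 0.05 m and 0.15 rad, less where a joint would pass 70% of its speed; a pose out of reach is approached as far as the arm can. The fingers move at their own pace and stop on an object; grip_force is the grip in N (left out, the last holds). Time passes only in rows, so rows that do not move let the fingers close. The tool returns the time, the measured TCP pose, the force, the opening and the grip force at its end. only (a regular expression) keeps the lines of the reply that match it, lines (a string "A,B") keeps lines A to B, and quiet returns only ok. Shift and turn numbers lie between -1 and 1, and a call with a number outside is refused. Input that does not fit is refused with a message, and nothing moves.
- manip.read_state(): the state, without advancing time (a new reading comes with each control period).
- manip.camera(name): name is "scene" or "side" or "wrist"; returns the picture (400x640x3 uint8, red, green, blue); there is no depth.
- manip.camera_info(name): a dict with "fx", "fy", "cx", "cy" (pixels), "rvec" (rotation vector, rad) and "tvec" (3), from world to camera coordinates, as OpenCV has them. Camera axes: x right, y down, z forward; pixel columns grow to the right and rows downward; lengths in m; the calibration is good to about 2 mm. A picture is of the moment at which its call begins: read the wrist's pose just before it. camera_info takes no time and is no camera call; for the wrist camera it gives the pose at the moment of the call.
- manip.close_job(): hands the job in; it is judged then, once.
The state is a dict: "time": time; "q": joint angles; "joint_velocities": joint speeds; "effort": joint torques, N m; "tool_pos": TCP position; "tcp_rot": TCP orientation; "contact_force": force on the tool from outside, world axes, zero at the start; "moment": the same for the moment, N m; "opening": finger opening in m; "gripper_force": force on a finger pad.
Only numpy, scipy, OpenCV 4.12 (cv2) and the standard library are available. Lean on these libraries where they do the work, as an engineer would, in place of code of your own. Each camera call takes 0.05 s, during which the arm holds its last target. There are 200 camera calls.

## Working session

There is one attempt and no reset: what is moved stays moved. The work goes in short steps, Python scripts to look and compute and a tool call to move; the robot and the scene stay as the last step left them, time stands still between calls to the robot, and variables do not carry over. Pictures are saved under pics/ and viewed, at most 11 in all, crops included, and the job is handed in when it is done.

```bash
mkdir -p pics; cat > h.py <<'E'
import numpy as np, cv2
from plant import manip
def shot(n,f):
    i=manip.camera_info(n); im=manip.camera(n)
    cv2.imwrite('pics/'+f,cv2.cvtColor(im,cv2.COLOR_RGB2BGR)); np.savez('pics/'+f+'.npz',**{k:np.array(v) for k,v in i.items()})
    return im,i
def back(i,u,v,z):
    R=cv2.Rodrigues(np.array(i['rvec'],float))[0]; t=np.array(i['tvec'],float).ravel()
    d=R.T@np.array([(u-i['cx'])/i['fx'],(v-i['cy'])/i['fy'],1]); c=-R.T@t
    return c+d*(z-c[2])/d[2]
def proj(i,P):
    K=np.array([[i['fx'],0,i['cx']],[0,i['fy'],i['cy']],[0,0,1.]])
    return cv2.projectPoints(np.array(P,float).reshape(-1,3),np.array(i['rvec'],float),np.array(i['tvec'],float),K,None)[0].reshape(-1,2)
def load(f): return dict(np.load('pics/'+f+'.npz'))
E
python3 - <<'E'
from h import *
a,_=shot('scene','s1.png'); b,_=shot('wrist','w1.png'); c,_=shot('side','d1.png')
print(manip.read_state())
E
```

```text
{'time': 0.15, 'q': array([-9.55030811e-02,  4.94035699e-01,  1.34599154e+00, -1.59474586e-05,
        1.30252599e+00, -9.55162632e-02]), 'joint_velocities': array([ 0.00083329, -0.00195027, -0.00179384, -0.00069066,  0.00014622,
        0.0001194 ]), 'effort': array([ 4.76028199e-04, -8.82539248e+01, -3.84067369e+01, -1.70366275e-04,
        7.04737889e-03, -2.97315989e-05]), 'tool_pos': array([6.24711345e-01, 2.37470535e-05, 2.30839266e-01]), 'tcp_rot': array([-2.22090504e+00, -2.22094372e+00,  9.78726252e-04]), 'contact_force': array([-0.1358875 ,  0.09380388, -0.03880871]), 'moment': array([ 0.00882801, -0.03358136,  0.03455706]), 'gripper_force': 0.0, 'opening': 0.08504782352018068}
```

View pics/s1.png

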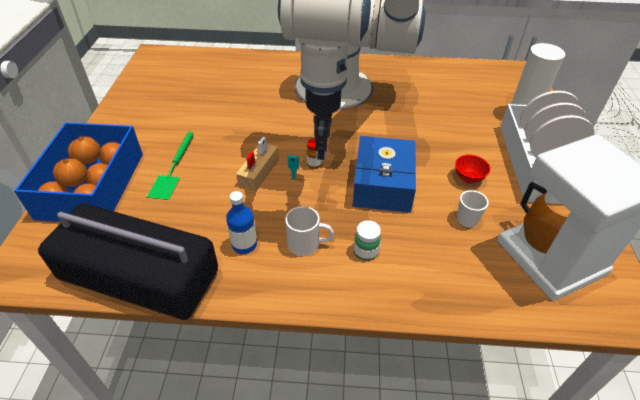

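View pics/w1.png

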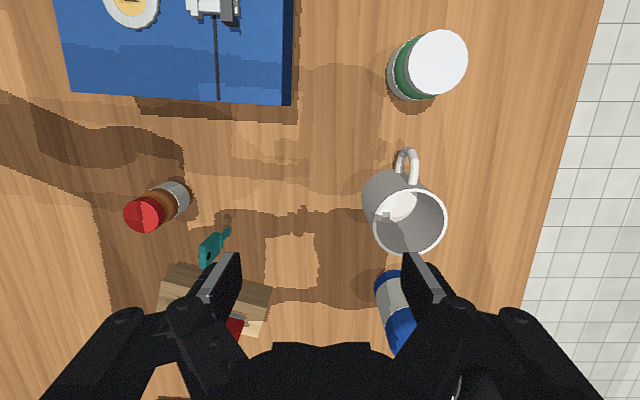

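View pics/d1.png

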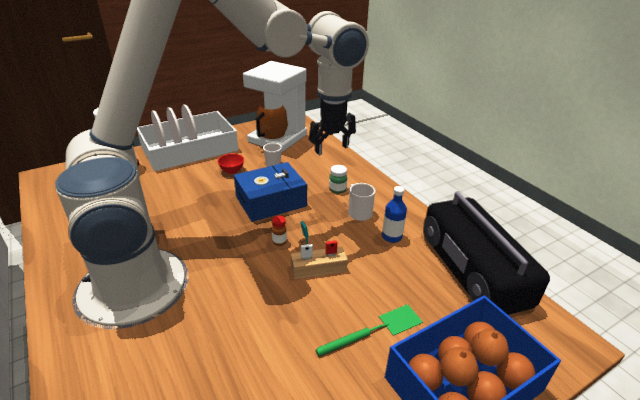

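The scene view shows the stand near (258,165), with the red key at (251,158), the white key at (263,146) and the box lock at (387,153). The turquoise look-alike is at (293,165). In the wrist view the stand is half hidden by the fingers, around (215,300), and the lock is at (130,5).

```bash
python3 - <<'E'
from h import *
s=load('s1.png');w=load('w1.png');d=load('d1.png')
np.set_printoptions(precision=4,suppress=True)
for n,u,v,z in [('red',251,158,.075),('white',263,146,.075),('lock',387,153,.095),('spice',314,145,.085),('soap',237,198,.18),('mug',303,217,.095),('turq',293,160,.05)]: print(n,back(s,u,v,z))
print('side red',back(d,332,246,.075),'white',back(d,306,249,.075),'lock',back(d,262,180,.095))
R=cv2.Rodrigues(w['rvec'])[0];print('wristcam',-R.T@w['tvec'],R, w['fx'])
a=cv2.imread('pics/s1.png')[120:215,225:425]; b=cv2.imread('pics/d1.png')[155:285,225:365]
a=cv2.resize(a,None,fx=4,fy=4,interpolation=cv2.INTER_CUBIC); cv2.imwrite('pics/s1c.png',a)
E
```

```text
red [ 0.4918 -0.2068  0.075 ]
white [ 0.4377 -0.1816  0.075 ]
lock [0.4626 0.1709 0.095 ]
spice [ 0.4331 -0.0348  0.085 ]
soap [ 0.7446 -0.1837  0.18  ]
mug [ 0.7156 -0.0387  0.095 ]
turq [ 0.4629 -0.0929  0.05  ]
side red [ 0.5049 -0.2063  0.075 ] white [ 0.4364 -0.1815  0.075 ] lock [0.4656 0.1665 0.095 ]
wristcam [0.6247 0.0827 0.3734] [[ 1.      0.0007 -0.0016]
 [ 0.0011 -0.9489  0.3157]
 [-0.0013 -0.3157 -0.9489]] 278.30818704120475
```

View pics/s1c.png

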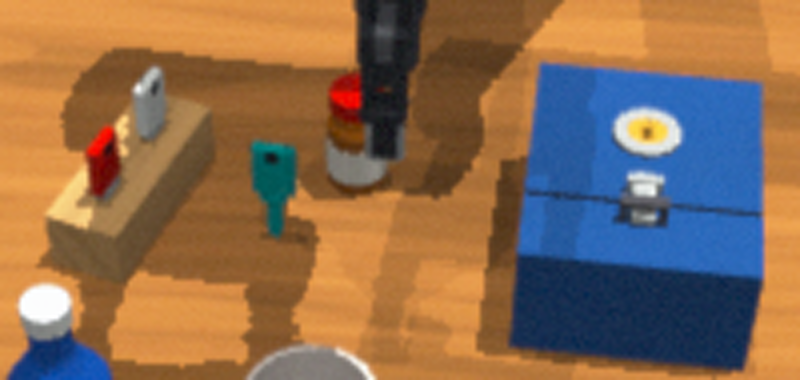

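The enlarged scene crop shows the red key at the outer end of the stand (103,162) and the white key at the robot end (150,103). The lock is at (648,132) and the bolt and keeper are at (643,200), so the box's x axis is about world +x. I'll look at the lock first from the insertion yaw (tool turned +90°).

Careful with the scale: shifts go in shares of 50 mm and turns go in shares of pi rad. That gives: 0.043 m is 0.86, -0.025 m is -0.5, -0.15 rad is -0.0477.

>>> step_hand(steps="0.86,-0.5,-0.1,0,0,0,0.085\n0.86,-0.5,-0.1,0,0,0,0.085\n0.84,-0.5,-0.1,0,0,0,0.085\n0.84,-0.5,-0.1,0,0,0,0.085\n0,0,0,0,0,-0.0477,0.085\n0,0,0,0,0,-0.0477,0.085\n0,0,0,0,0,-0.0477,0.085\n0,0,0,0,0,-0.0477,0.085")

```text
time: 0.95
tool_pos: [0.5248, 0.1701, 0.2511]
tcp_rot: [-1.457, -2.783, 0.0]
contact_force: [0.1, -0.9, -0.2]
opening: 0.0856
gripper_force: 0.0
```

>>> step_hand(steps="0,0,0,0,0,-0.0477,0.085\n0,0,0,0,0,-0.0477,0.085\n0,0,0,0,0,-0.0477,0.085\n0,0,0,0,0,-0.0477,0.085\n0,0,0,0,0,-0.0477,0.085\n0,0,0,0,0,-0.0477,0.085\n0,0,0,0,0,-0.0223,0.085\n0,0,0,0,0,0,0.085")

```text
time: 1.75
tool_pos: [0.5249, 0.17, 0.2511]
tcp_rot: [0.001, -3.141, 0.0]
contact_force: [-0.5, 0.5, -0.0]
opening: 0.0846
gripper_force: 0.0
```

```bash
python3 - <<'E'
from h import *
im,i=shot('wrist','w2.png'); print(proj(i,[.464,.169,.095]))
E
```

```text
[[318.35978942 126.6855291 ]]
```

View pics/w2.png

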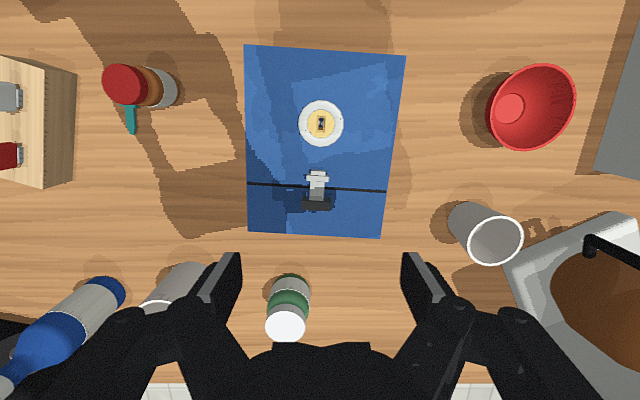

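The lock's ring is at about (321,123), with the slot upright in the image and the bolt and keeper at (317,190). The box corners are about (245,44), (406,56), (380,239) and (248,231). I'll measure the lock centre by colour and the yaw from the corners.

```bash
python3 - <<'E'
from h import *
np.set_printoptions(precision=4,suppress=True)
w=load('w2.png'); im=cv2.imread('pics/w2.png'); hsv=cv2.cvtColor(im,cv2.COLOR_BGR2HSV)
roi=np.zeros(im.shape[:2],bool); roi[95:152,292:350]=1
def ell(m):
    c=max(cv2.findContours(m.astype(np.uint8),cv2.RETR_EXTERNAL,cv2.CHAIN_APPROX_NONE)[0],key=cv2.contourArea); return cv2.fitEllipse(cv2.convexHull(c))
ring=ell(roi&~((hsv[...,0]>100)&(hsv[...,0]<125)&(hsv[...,1]>100))); br=ell(roi&(hsv[...,1]>70)&(hsv[...,0]<35)&(hsv[...,2]>90))
print(ring,back(w,*ring[0],.095)); print(br,back(w,*br[0],.094))
c=[back(w,u,v,.09) for u,v in [(245,44),(406,56),(380,239),(248,231)]]
for p in c: print(p)
E=lambda a,b:np.arctan2(*(c[b]-c[a])[[1,0]])
print('size',[np.linalg.norm(c[k]-c[(k+1)%4]) for k in range(4)],'yaw',E(0,3),E(1,2),E(0,1)-np.pi/2,E(3,2)-np.pi/2,'ctr',np.mean(c,0))
a=cv2.resize(im[35:245,230:420],None,fx=3,fy=2.8,interpolation=cv2.INTER_CUBIC); a=a[:588]; cv2.imwrite('pics/w2c.png',a)
E
```

```text
((320.599853515625, 122.95225524902344), (45.901405334472656, 47.15860366821289), 6.0294575691223145) [0.4602 0.1713 0.095 ]
((320.5140075683594, 123.41263580322266), (26.663047790527344, 27.71381187438965), 2.355208396911621) [0.4608 0.1712 0.094 ]
[0.3865 0.0979 0.09  ]
[0.3968 0.2552 0.09  ]
[0.5961 0.2433 0.09  ]
[0.5856 0.0845 0.09  ]
size [np.float64(0.15769933344038167), np.float64(0.19969944076941837), np.float64(0.15911578753811703), np.float64(0.19953576556421482)] yaw -0.06689225848778049 -0.0597983773509481 -0.06526823484813882 -0.06627976825896553 ctr [0.4913 0.1702 0.09  ]
```

View pics/w2c.png

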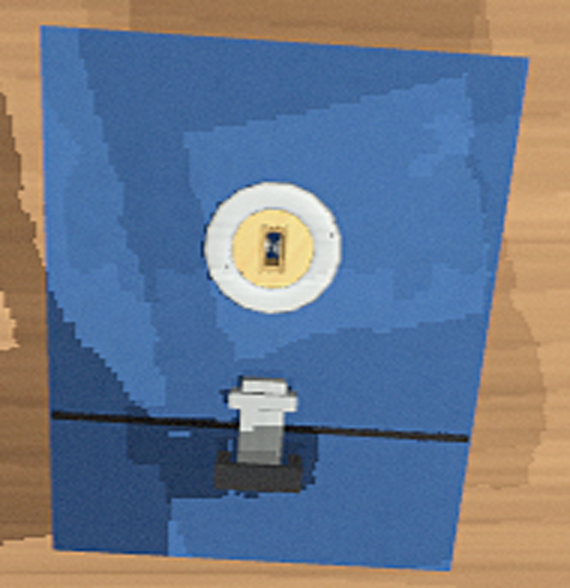

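The crop confirms the slot runs along the box's x axis. The box comes out at 0.158 x 0.1996 m, which matches, and the keyhole is at about (0.4608, 0.1714) with yaw -0.065. Next I look at the stand.

Scaled: -0.05 m is -1, -0.045 m is -0.9.

>>> step_hand(steps="-0.08,-1,0,0,0,0,0.085\n-0.08,-1,0,0,0,0,0.085\n-0.08,-1,0,0,0,0,0.085\n-0.08,-1,0,0,0,0,0.085\n-0.08,-1,0,0,0,0,0.085\n-0.08,-1,0,0,0,0,0.085\n-0.08,-1,0,0,0,0,0.085\n-0.04,-0.9,0,0,0,0,0.085")

```text
time: 2.6
tool_pos: [0.5544, -0.2264, 0.2512]
tcp_rot: [0.007, 3.141, -0.0]
contact_force: [0.3, 0.2, -0.2]
opening: 0.0852
gripper_force: 0.0
```

>>> step_hand(steps="0,0,0,0,0,0.0414,0.085\n0,0,0,0,0,0.0414,0.085\n0,0,0,0,0,0.0414,0.085\n0,0,0,0,0,0,0.085")

```text
time: 3.0
tool_pos: [0.5545, -0.224, 0.2511]
tcp_rot: [-0.618, -3.08, -0.0]
contact_force: [-0.2, -0.1, -0.1]
opening: 0.0847
gripper_force: 0.0
```

```bash
python3 - <<'E'
from h import *
im,i=shot('wrist','w3.png')
E
```

```text
(no output)
```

View pics/w3.png

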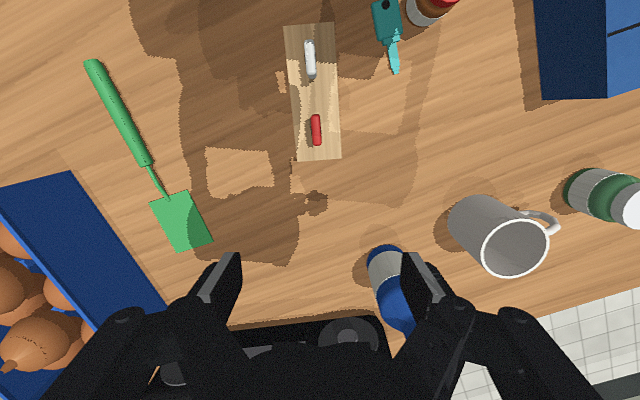

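The stand runs along the image's vertical. The red head is at (316,129), the white head at (310,58), and the stand's top outline runs from about (284,26)/(335,22) to (298,161)/(341,158). I'll fit these by colour.

```bash
python3 - <<'E'
from h import *
np.set_printoptions(precision=4,suppress=True)
w=load('w3.png'); im=cv2.imread('pics/w3.png'); hsv=cv2.cvtColor(im,cv2.COLOR_BGR2HSV)
R=cv2.Rodrigues(w['rvec'])[0];print('cam',-R.T@w['tvec'])
m=np.zeros(im.shape[:2],np.uint8); H=hsv[100:160,295:340]
m[100:160,295:340]=(((H[...,0]<6)|(H[...,0]>170))&(H[...,1]>150)).astype(np.uint8)
c=max(cv2.findContours(m,0,1)[0],key=cv2.contourArea);r=cv2.minAreaRect(c);b=cv2.boxPoints(r);print(r,b)
for p in b: print('head top',back(w,*p,.094))
c=[back(w,u,v,.046) for u,v in [(284,26),(335,22),(341,158),(298,161)]]
print('stand',c,[np.linalg.norm(c[k]-c[(k+1)%4]) for k in range(4)])
crop=im[10:175,270:350]; a=cv2.resize(crop,None,fx=3.6,fy=3.6,interpolation=cv2.INTER_CUBIC); cv2.imwrite('pics/w3c.png',a)
E
```

```text
cam [ 0.4792 -0.1914  0.3938]
((315.6595153808594, 129.55252075195312), (31.126768112182617, 9.107230186462402), 86.42366790771484) [[310.144  114.3035]
 [319.2334 113.7354]
 [321.1751 144.8015]
 [312.0856 145.3696]]
head top [ 0.4827 -0.2044  0.094 ]
head top [ 0.4858 -0.1955  0.094 ]
head top [ 0.5159 -0.2059  0.094 ]
head top [ 0.5127 -0.2151  0.094 ]
stand [array([ 0.3875, -0.1963,  0.046 ]), array([ 0.4054, -0.1435,  0.046 ]), array([ 0.5465, -0.1915,  0.046 ]), array([ 0.5292, -0.2429,  0.046 ])] [np.float64(0.05574959134792202), np.float64(0.1490168593036964), np.float64(0.054252505887994816), np.float64(0.14909887959793483)]
```

View pics/w3c.png

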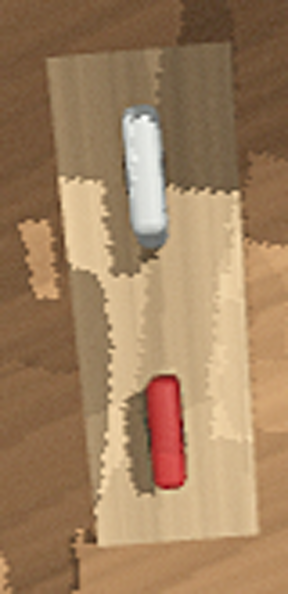

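The stand measures 149 x 55 mm, as given. Its centre is (0.467,-0.1935) with yaw -0.323. The red key is at (0.4996,-0.205) and the slot prediction agrees to within 1 mm.

Scaled: 0.03 m is 0.6, 0.029 m is 0.58, -0.071 rad is -0.0226.

>>> step_hand(steps="0.58,-0.04,0.6,0,0,0,0.05\n0.58,-0.04,0.6,0,0,0,0.05\n0,0,0.6,0,0,-0.0226,0.05\n0,0,0.4,0,0,0,0.05\n0,0,0,0,0,0,0.05\n0,0,0,0,0,0,0.05")

```text
time: 3.65
tool_pos: [0.4997, -0.2055, 0.1417]
tcp_rot: [-0.498, -3.102, -0.0]
contact_force: [1.3, -0.2, 0.7]
opening: 0.05
gripper_force: 0.0
```

```bash
cat > off.py <<'E'
import sys; from h import *; from scipy.spatial.transform import Rotation as Ro
np.set_printoptions(precision=4,suppress=True)
s=manip.read_state(); t=np.array([float(x) for x in sys.argv[1:4]]); R=Ro.from_rotvec(s['tcp_rot']).as_matrix()
print('to go',R.T@(t-s['tool_pos']),'tool yaw-pi',(np.arctan2(R[1,0],R[0,0])+1e-9)%(2*np.pi)-np.pi,'zaxis',R[:,2],'F',s['contact_force'],'M',s['moment'],'q6',s['q'][5],'t',s['time'],'pos',s['tool_pos'])
E
python3 off.py 0.4996 -0.205 0.056
```

```text
to go [0.0003 0.0005 0.0857] tool yaw-pi -0.31828960797403694 zaxis [-0.0001  0.0001 -1.    ] F [ 1.2672 -0.1692  0.6962] M [ 0.0027 -0.047  -0.0309] q6 -1.7532778141277432 t 3.65 pos [ 0.4997 -0.2055  0.1417]
```

Scaled: 0.03 m is 0.6, 0.015 m is 0.3.

>>> step_hand(steps="0,0,0.6,0,0,0,0.05\n0,0,0.6,0,0,0,0.05\n0,0,0.3,0,0,0,0.05\n0,0,0.2,0,0,0,0.05\n0,0,0,0,0,0,0.05\n0,0,0,0,0,0,0.05")

```text
time: 4.25
tool_pos: [0.5002, -0.2059, 0.0573]
tcp_rot: [0.499, 3.1, -0.001]
contact_force: [0.8, 0.7, 0.3]
opening: 0.05
gripper_force: 0.0
```

>>> step_hand(steps="0,0,0,0,0,0,0.0\n0,0,0,0,0,0,0.0\n0,0,0,0,0,0,0.0\n0,0,0,0,0,0,0.0\n0,0,0,0,0,0,0.0\n0,0,0,0,0,0,0.0\n0,0,0,0,0,0,0.0", grip_force=80)

```text
time: 4.95
tool_pos: [0.4997, -0.2059, 0.0569]
tcp_rot: [0.5, 3.101, -0.001]
contact_force: [-1.2, -1.7, 7.8]
opening: 0.0088
gripper_force: 78.0
```

```bash
python3 off.py 0.4996 -0.205 0.056
```

```text
to go [0.0004 0.0008 0.0009] tool yaw-pi -0.3197536478212446 zaxis [ 0.0009 -0.0007 -1.    ] F [-1.1905 -1.7068  7.8246] M [-0.2322  0.2939 -0.0119] q6 -1.7519510932224551 t 4.95 pos [ 0.4997 -0.2059  0.0569]
```

Scaled: -0.04 m is -0.8, -0.03 m is -0.6, -0.13 rad is -0.0414.

>>> step_hand(steps="0,0,-0.2,0,0,0,0.0\n0,0,-0.4,0,0,0,0.0\n0,0,-0.6,0,0,0,0.0\n0,0,-0.8,0,0,0,0.0\n0,0,-0.8,0,0,0,0.0\n0,0,0,0,0,-0.0414,0.0\n0,0,0,0,0,-0.0414,0.0\n0,0,0,0,0,0,0")

```text
time: 5.75
tool_pos: [0.4994, -0.2054, 0.1972]
tcp_rot: [0.09, 3.14, -0.0]
contact_force: [0.0, -0.9, -0.9]
opening: 0.0093
gripper_force: 78.5
```

```bash
python3 off.py 0.4608 0.1714 0.165
```

```text
to go [0.0601 0.374  0.0321] tool yaw-pi -0.057233494999267 zaxis [ 0.0008 -0.0003 -1.    ] F [ 0.0055 -0.8512 -0.9447] M [-0.0207 -0.0425  0.0082] q6 -2.0145201584833847 t 5.75 pos [ 0.4994 -0.2054  0.1972]
```

Scaled: 0.047 m is 0.94, 0.008 m is 0.16, 0.008 rad is 0.0025.

>>> step_hand(steps="0.16,0.94,0,0,0,0.0025,0.0\n0.16,0.94,0,0,0,0,0.0\n0.16,0.94,0,0,0,0,0.0\n0.16,0.94,0,0,0,0,0.0\n0.14,0.94,0,0,0,0,0.0\n0.14,0.94,0,0,0,0,0\n0.14,0.92,0,0,0,0,0\n0.14,0.92,0,0,0,0,0")

```text
time: 6.55
tool_pos: [0.4638, 0.1736, 0.1965]
tcp_rot: [-0.114, -3.139, 0.0]
contact_force: [1.0, -1.0, -1.0]
opening: 0.0089
gripper_force: 78.5
```

>>> step_hand(steps="0,0,0.32,0,0,0,0\n0,0,0.32,0,0,0,0\n0,0,0,0,0,0,0\n0,0,0,0,0,0,0\n0,0,0,0,0,0,0")

```text
time: 7.05
tool_pos: [0.465, 0.1714, 0.165]
tcp_rot: [0.109, 3.139, 0.0]
contact_force: [-0.4, 0.4, -0.5]
opening: 0.0089
gripper_force: 78.7
```

```bash
python3 off.py 0.4608 0.1714 0.165
python3 - <<'E'
from h import *
im,i=shot('wrist','w4.png'); print(proj(i,[.4608,.1714,.094]))
a=cv2.imread('pics/w4.png')[140:310,200:440]; cv2.imwrite('pics/w4c.png',cv2.resize(a,None,fx=3.3,fy=3.3,interpolation=cv2.INTER_CUBIC))
E
```

```text
to go [ 0.0042 -0.0003  0.    ] tool yaw-pi -0.06972780170742388 zaxis [ 0.0008  0.0002 -1.    ] F [-0.4317  0.4061 -0.5468] M [ 0.0113  0.0192 -0.0008] q6 -1.2684133440135967 t 7.05 pos [0.465  0.1714 0.165 ]
[[318.50448173 205.70994192]]
```

View pics/w4c.png

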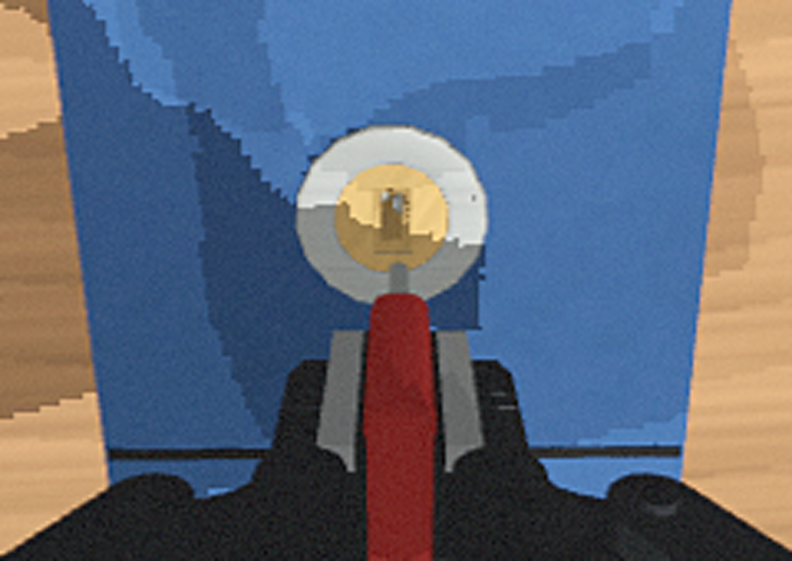

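The crop shows the slot centre at (394,218), full-frame (319.4,206), and the blade tip at about (399,265), full-frame (320.9,220). The key hangs straight between the pads.

```bash
python3 - <<'E'
from h import *
w=load('w4.png'); print('slot',back(w,319.4,206,.094),'tip visible end',back(w,320.9,220.3,.119), 'expect tip',proj(w,[[.465,.1714,.119],[.465-.003,.1714,.119],[.465,.1714,.1230]]))
E
```

```text
slot [0.46110232 0.17211173 0.094     ] tip visible end [0.46323211 0.17314242 0.119     ] expect tip [[318.7043733  222.66457268]
 [318.41210765 218.90410996]
 [318.67412494 224.87607887]]
```

Scaled: 0.01 m is 0.2, 0.0045 m is 0.09, -0.004 rad is -0.0013.

>>> step_hand(steps="0.09,-0.018,0,0,0,-0.0013,0\n0,0,0.2,0,0,0,0\n0,0,0.2,0,0,0,0\n0,0,0.08,0,0,0,0\n0,0,0.08,0,0,0,0\n0,0,0,0,0,0,0")

```text
time: 7.7
tool_pos: [0.4597, 0.171, 0.1357]
tcp_rot: [-0.1, -3.139, 0.0]
contact_force: [0.2, -0.0, -0.8]
opening: 0.0088
gripper_force: 78.7
```

```bash
python3 off.py 0.4604 0.1708 0.1045
```

```text
to go [-0.0007 -0.0001  0.0312] tool yaw-pi -0.06388274354369061 zaxis [-0.001  -0.0003 -1.    ] F [ 0.1947 -0.0315 -0.8192] M [0.0428 0.0204 0.029 ] q6 -1.2726365910823496 t 7.7 pos [0.4597 0.171  0.1357]
```

>>> step_hand(steps="0,0,0.04,0,0,0,0\n0,0,0.04,0,0,0,0\n0,0,0,0,0,0,0")

```text
time: 8.0
tool_pos: [0.4599, 0.1709, 0.1322]
tcp_rot: [-0.1, -3.14, 0.0]
contact_force: [0.3, -1.4, -1.4]
opening: 0.0091
gripper_force: 78.4
```

```bash
python3 off.py 0.4604 0.1708 0.1045
```

```text
to go [-0.0005 -0.0001  0.0277] tool yaw-pi -0.0637138466392515 zaxis [-0.0001 -0.0003 -1.    ] F [ 0.3182 -1.4344 -1.4049] M [-0.3448 -0.0279 -0.0122] q6 -1.272708950125363 t 8.0 pos [0.4599 0.1709 0.1322]
```

The tip is about 8 mm into the slot with almost no force, so I carry on down.

Scaled: 0.002 m is 0.04.

>>> step_hand(steps="0,0,0.04,0,0,0,0\n0,0,0.04,0,0,0,0\n0,0,0,0,0,0,0")

```text
time: 8.3
tool_pos: [0.4598, 0.1707, 0.128]
tcp_rot: [-0.1, -3.14, 0.001]
contact_force: [-0.0, -5.5, -0.3]
opening: 0.0094
gripper_force: 78.6
```

```bash
python3 off.py 0.4604 0.1708 0.1045
```

```text
to go [-0.0006  0.0002  0.0235] tool yaw-pi -0.06353828187275523 zaxis [-0.0004 -0.0008 -1.    ] F [-0.0307 -5.4555 -0.2877] M [-1.3475  0.1122 -0.0344] q6 -1.2727117889166324 t 8.3 pos [0.4598 0.1707 0.128 ]
```

>>> step_hand(steps="0,0,0.02,0,0,0,0\n0,0,0.02,0,0,0,0\n0,0,0,0,0,0,0")

```text
time: 8.6
tool_pos: [0.4598, 0.1706, 0.126]
tcp_rot: [-0.1, -3.139, 0.001]
contact_force: [-0.2, -7.6, 0.8]
opening: 0.0093
gripper_force: 78.5
```

```bash
python3 off.py 0.4604 0.1708 0.1045
```

```text
to go [-0.0006  0.0003  0.0215] tool yaw-pi -0.06362772341100964 zaxis [-0.0005 -0.0009 -1.    ] F [-0.1788 -7.5942  0.8442] M [-1.5102 -0.0276 -0.0325] q6 -1.272691307031238 t 8.6 pos [0.4598 0.1706 0.126 ]
```

Scaled: -0.0007 m is -0.014.

>>> step_hand(steps="0,-0.014,0,0,0,0,0\n0,0,0,0,0,0,0")

```text
time: 8.8
tool_pos: [0.4598, 0.1702, 0.1262]
tcp_rot: [-0.1, -3.14, 0.0]
contact_force: [-0.0, -5.0, -0.7]
opening: 0.0093
gripper_force: 78.5
```

```bash
python3 off.py 0.4604 0.1708 0.1045
```

```text
to go [-0.0005  0.0007  0.0217] tool yaw-pi -0.0638702664460915 zaxis [-0.0003 -0.0002 -1.    ] F [-0.0255 -5.0143 -0.7088] M [-0.9071  0.0201 -0.0229] q6 -1.274149413239091 t 8.8 pos [0.4598 0.1702 0.1262]
```

>>> step_hand(steps="0,-0.004,0.02,0,0,0,0\n0,0,0.02,0,0,0,0\n0,0,0,0,0,0,0")

```text
time: 9.1
tool_pos: [0.4598, 0.1701, 0.1241]
tcp_rot: [-0.1, -3.14, 0.0]
contact_force: [-0.3, -5.2, -0.1]
opening: 0.009
gripper_force: 78.4
```

```bash
python3 off.py 0.4604 0.1708 0.1045
```

```text
to go [-0.0005  0.0008  0.0196] tool yaw-pi -0.06368244484003904 zaxis [-0.0002 -0.0003 -1.    ] F [-0.3342 -5.2405 -0.1347] M [-1.0938  0.0549  0.0062] q6 -1.2744572763846225 t 9.1 pos [0.4598 0.1701 0.1241]
```

Scaled: 0.001 m is 0.02, -0.0009 m is -0.018.

>>> step_hand(steps="0,-0.018,0,0,0,0,0\n0,0,0.02,0,0,0,0\n0,0,0.02,0,0,0,0\n0,0,0,0,0,0,0")

```text
time: 9.5
tool_pos: [0.4599, 0.1693, 0.1221]
tcp_rot: [-0.1, -3.14, -0.0]
contact_force: [-1.1, -1.3, -0.7]
opening: 0.0091
gripper_force: 78.7
```

```bash
python3 off.py 0.4604 0.1708 0.1045
```

```text
to go [-0.0005  0.0015  0.0176] tool yaw-pi -0.06376375531265355 zaxis [-0.0001  0.0001 -1.    ] F [-1.0532 -1.2694 -0.6725] M [-0.3134 -0.0249  0.0227] q6 -1.2762866754111362 t 9.5 pos [0.4599 0.1693 0.1221]
```

>>> step_hand(steps="0,0,0.02,0,0,0,0\n0,0,0.02,0,0,0,0\n0,0,0,0,0,0,0")

```text
time: 9.8
tool_pos: [0.4599, 0.1693, 0.1202]
tcp_rot: [0.1, 3.14, 0.0]
contact_force: [0.9, -1.8, -1.0]
opening: 0.0091
gripper_force: 78.7
```

```bash
python3 off.py 0.4604 0.1708 0.1045
```

```text
to go [-0.0004  0.0016  0.0157] tool yaw-pi -0.06380327745828263 zaxis [ 0.  0. -1.] F [ 0.89   -1.7962 -1.0478] M [-0.3632 -0.0761  0.0177] q6 -1.2762694484952262 t 9.8 pos [0.4599 0.1693 0.1202]
```

Scaled: 0.001 m is 0.02, -0.0002 m is -0.004.

>>> step_hand(steps="0,-0.004,0.02,0,0,0,0\n0,0,0.02,0,0,0,0\n0,0,0.02,0,0,0,0\n0,0,0,0,0,0,0")

```text
time: 10.2
tool_pos: [0.4601, 0.1692, 0.1173]
tcp_rot: [0.1, 3.139, 0.001]
contact_force: [0.2, 1.1, 1.7]
opening: 0.0089
gripper_force: 79.0
```

```bash
python3 off.py 0.4604 0.1708 0.1045
```

```text
to go [-0.0002  0.0016  0.0128] tool yaw-pi -0.0638770675249547 zaxis [ 0.0005  0.0004 -1.    ] F [0.1699 1.0782 1.7064] M [ 0.1996 -0.0996 -0.0115] q6 -1.2766825645238 t 10.2 pos [0.4601 0.1692 0.1173]
```

>>> step_hand(steps="0,0,0.02,0,0,0,0\n0,0,0.02,0,0,0,0\n0,0,0,0,0,0,0")

```text
time: 10.5
tool_pos: [0.4598, 0.1692, 0.1151]
tcp_rot: [-0.1, -3.14, -0.0]
contact_force: [0.3, 1.5, -0.7]
opening: 0.0091
gripper_force: 78.8
```

```bash
python3 off.py 0.4604 0.1708 0.1045
```

```text
to go [-0.0005  0.0017  0.0106] tool yaw-pi -0.06384501194535197 zaxis [-0.0002  0.0001 -1.    ] F [ 0.3049  1.5101 -0.7289] M [ 0.3569 -0.1121 -0.0346] q6 -1.2766638848686178 t 10.5 pos [0.4598 0.1692 0.1151]
```

Scaled: 0.001 m is 0.02, 0.0002 m is 0.004.

>>> step_hand(steps="0,0.004,0.02,0,0,0,0\n0,0,0.02,0,0,0,0\n0,0,0.02,0,0,0,0\n0,0,0,0,0,0,0")

```text
time: 10.9
tool_pos: [0.4597, 0.1693, 0.112]
tcp_rot: [-0.1, -3.14, 0.0]
contact_force: [-0.1, 1.2, -2.8]
opening: 0.0091
gripper_force: 78.6
```

```bash
python3 off.py 0.4604 0.1708 0.1045
```

```text
to go [-0.0006  0.0016  0.0075] tool yaw-pi -0.0637786885666145 zaxis [-0.0005 -0.0001 -1.    ] F [-0.148   1.1651 -2.8489] M [ 0.3124 -0.0633  0.0095] q6 -1.2762446796008078 t 10.9 pos [0.4597 0.1693 0.112 ]
```

>>> step_hand(steps="0,0,0.02,0,0,0,0\n0,0,0.02,0,0,0,0\n0,0,0,0,0,0,0")

```text
time: 11.2
tool_pos: [0.4599, 0.1693, 0.1101]
tcp_rot: [-0.1, -3.14, 0.0]
contact_force: [0.5, 1.6, -0.5]
opening: 0.0089
gripper_force: 79.1
```

```bash
python3 off.py 0.4604 0.1708 0.1045
```

```text
to go [-0.0005  0.0016  0.0056] tool yaw-pi -0.06381745863124655 zaxis [-0.0001 -0.     -1.    ] F [ 0.5462  1.5859 -0.4589] M [ 0.1946 -0.0761 -0.0175] q6 -1.2762515706135462 t 11.2 pos [0.4599 0.1693 0.1101]
```

Scaled: 0.001 m is 0.02.

>>> step_hand(steps="0,0,0.02,0,0,0,0\n0,0,0.02,0,0,0,0\n0,0,0.02,0,0,0,0\n0,0,0,0,0,0,0")

```text
time: 11.6
tool_pos: [0.4598, 0.1693, 0.1071]
tcp_rot: [-0.1, -3.14, 0.0]
contact_force: [-0.3, 1.1, -0.1]
opening: 0.009
gripper_force: 78.7
```

```bash
python3 off.py 0.4604 0.1708 0.1045
python3 - <<'E'
from h import *
im,i=shot('wrist','w5.png')
a=cv2.imread('pics/w5.png')[180:310,230:410]; cv2.imwrite('pics/w5c.png',cv2.resize(a,None,fx=4,fy=4,interpolation=cv2.INTER_CUBIC))
E
```

```text
to go [-0.0005  0.0016  0.0026] tool yaw-pi -0.06379167964477084 zaxis [-0.0003 -0.0001 -1.    ] F [-0.3041  1.1439 -0.0599] M [ 0.1814 -0.0454  0.0098] q6 -1.2762516493000369 t 11.6 pos [0.4598 0.1693 0.1071]
```

View pics/w5c.png

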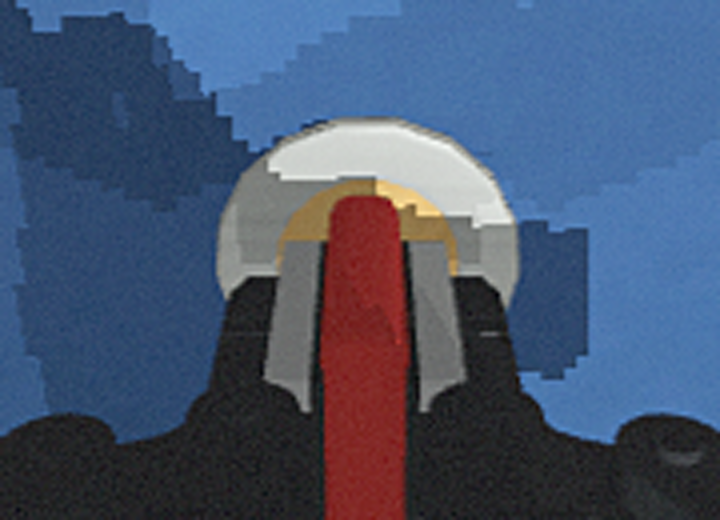

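The crop shows the head centred over the brass plug at (365,250), sitting in the pads exactly as before, so it hasn't slipped. I press the last millimetres home.

Scaled: 0.001 m is 0.02, 0.0002 m is 0.004.

>>> step_hand(steps="0,0.004,0.02,0,0,0,0\n0,0,0.02,0,0,0,0\n0,0,0,0,0,0,0")

```text
time: 11.95
tool_pos: [0.4597, 0.1694, 0.105]
tcp_rot: [-0.1, -3.14, 0.0]
contact_force: [0.7, -0.7, -3.4]
opening: 0.0088
gripper_force: 78.5
```

>>> step_hand(steps="0,0,0.02,0,0,0,0\n0,0,0,0,0,0,0")

```text
time: 12.15
tool_pos: [0.4599, 0.1694, 0.1048]
tcp_rot: [0.1, 3.14, -0.0]
contact_force: [-3.0, -2.3, 14.7]
opening: 0.0091
gripper_force: 81.4
```

>>> step_hand(steps="0,0,0.02,0,0,0,0\n0,0,0,0,0,0,0")

```text
time: 12.35
tool_pos: [0.46, 0.1694, 0.1046]
tcp_rot: [0.1, 3.139, 0.0]
contact_force: [-8.4, -3.8, 35.2]
opening: 0.0093
gripper_force: 84.6
```

```bash
python3 off.py 0.4604 0.1708 0.1045
```

```text
to go [-0.0004  0.0014  0.0001] tool yaw-pi -0.06372387145925451 zaxis [ 0.001   0.0001 -1.    ] F [-8.407  -3.8414 35.1513] M [-0.592   1.415   0.0224] q6 -1.2758581091769385 t 12.35 pos [0.46   0.1694 0.1046]
```

Hard stop at TCP z 0.1047, against 0.1049 expected for fully home. I ease the push and turn clockwise (+rz), watching the forces.

Scaled: -0.0012 m is -0.024, 0.1 rad is 0.0318.

>>> step_hand(steps="0,0,-0.024,0,0,0.0318,0\n0,0,0,0,0,0.0318,0\n0,0,0,0,0,0.0318,0\n0,0,0,0,0,0.0318,0\n0,0,0,0,0,0,0", grip_force=110)

```text
time: 12.85
tool_pos: [0.4604, 0.17, 0.1049]
tcp_rot: [0.728, 3.055, 0.002]
contact_force: [-1.5, 4.6, 8.6]
opening: 0.009
gripper_force: 109.3
```

```bash
python3 off.py 0.4600 0.1694 0.1047
```

```text
to go [ 0.0001 -0.0007  0.0002] tool yaw-pi -0.46787376557746896 zaxis [ 0.0012  0.0009 -1.    ] F [-1.5073  4.6291  8.6456] M [ 0.7658  0.1556 -0.0197] q6 -0.8719212215626646 t 12.85 pos [0.4604 0.17   0.1049]
```

Scaled: 0.1 rad is 0.0318.

>>> step_hand(steps="0,0,0,0,0,0.0318,0\n0,0,0,0,0,0.0318,0\n0,0,0,0,0,0.0318,0\n0,0,0,0,0,0.0318,0\n0,0,0,0,0,0,0")

```text
time: 13.35
tool_pos: [0.4606, 0.1701, 0.105]
tcp_rot: [1.32, 2.849, 0.003]
contact_force: [0.8, 6.1, 6.5]
opening: 0.0089
gripper_force: 109.0
```

```bash
python3 off.py 0.4600 0.1694 0.1047
```

```text
to go [-0.0001 -0.001   0.0003] tool yaw-pi -0.8679110894522726 zaxis [ 0.0017  0.0012 -1.    ] F [0.7677 6.0873 6.4859] M [ 1.1215 -0.0387  0.0452] q6 -0.471946412248091 t 13.35 pos [0.4606 0.1701 0.105 ]
```

>>> step_hand(steps="0,0,0,0,0,0.0318,0\n0,0,0,0,0,0.0318,0\n0,0,0,0,0,0.0318,0\n0,0,0,0,0,0,0")

```text
time: 13.75
tool_pos: [0.4608, 0.1702, 0.105]
tcp_rot: [1.731, 2.62, 0.004]
contact_force: [0.6, 6.9, 6.0]
opening: 0.0086
gripper_force: 109.0
```

```bash
python3 off.py 0.4600 0.1694 0.1047
```

```text
to go [-0.0004 -0.0011  0.0003] tool yaw-pi -1.1678287653309625 zaxis [ 0.0021  0.0013 -1.    ] F [0.5906 6.8641 5.9595] M [ 1.2837 -0.3041  0.083 ] q6 -0.17200849377395583 t 13.75 pos [0.4608 0.1702 0.105 ]
```

Scaled: 0.0006 m is 0.012, 0.1 rad is 0.0318.

>>> step_hand(steps="0.012,0,0,0,0,0.0318,0\n0,0,0,0,0,0.0318,0\n0,0,0,0,0,0.0318,0\n0,0,0,0,0,0,0")

```text
time: 14.15
tool_pos: [0.4609, 0.1704, 0.105]
tcp_rot: [2.101, 2.334, 0.004]
contact_force: [5.4, 2.5, 5.7]
opening: 0.009
gripper_force: 108.9
```

```bash
python3 off.py 0.4600 0.1694 0.1047
```

```text
to go [-0.0009 -0.001   0.0003] tool yaw-pi -1.4657436557729657 zaxis [ 0.0026  0.0008 -1.    ] F [5.4406 2.4914 5.6655] M [ 0.4979 -0.9782  0.0711] q6 0.1272783527079436 t 14.15 pos [0.4609 0.1704 0.105 ]
```

>>> step_hand(steps="0,0,0,0,0,0.0223,0\n0,0,0,0,0,0.0223,0\n0,0,0,0,0,0,0")

```text
time: 14.45
tool_pos: [0.4611, 0.1704, 0.105]
tcp_rot: [2.256, 2.184, 0.004]
contact_force: [5.6, 2.4, 5.3]
opening: 0.0087
gripper_force: 108.7
```

```bash
python3 off.py 0.4600 0.1694 0.1047
```

```text
to go [-0.0011 -0.0011  0.0003] tool yaw-pi -1.603403358678821 zaxis [ 0.0029  0.0008 -1.    ] F [5.6173 2.3661 5.3242] M [ 0.4465 -1.0265  0.135 ] q6 0.2649401443951745 t 14.45 pos [0.4611 0.1704 0.105 ]
```

Scaled: 0.06 rad is 0.0191.

>>> step_hand(steps="0,0,0,0,0,0.0191,0\n0,0,0,0,0,0,0\n0,0,0,0,0,0,0")

```text
time: 14.75
tool_pos: [0.4611, 0.1704, 0.105]
tcp_rot: [2.318, 2.118, 0.004]
contact_force: [5.6, 2.8, 5.1]
opening: 0.0085
gripper_force: 108.7
```

```bash
python3 off.py 0.4600 0.1694 0.1047
```

```text
to go [-0.0011 -0.001   0.0003] tool yaw-pi -1.6608036202197294 zaxis [ 0.0029  0.0007 -1.    ] F [5.567  2.7537 5.099 ] M [ 0.4076 -1.1323  0.1948] q6 0.3223234129910005 t 14.75 pos [0.4611 0.1704 0.105 ]
```

>>> step_hand(steps="0,0,0,0,0,0.0159,0\n0,0,0,0,0,0,0\n0,0,0,0,0,0,0")

```text
time: 15.05
tool_pos: [0.4611, 0.1704, 0.105]
tcp_rot: [2.37, 2.06, 0.004]
contact_force: [5.0, 1.9, 5.2]
opening: 0.009
gripper_force: 108.6
```

```bash
python3 off.py 0.4600 0.1694 0.1047
```

```text
to go [-0.0012 -0.001   0.0003] tool yaw-pi -1.7106799699534705 zaxis [ 0.003   0.0008 -1.    ] F [4.9541 1.943  5.2007] M [ 0.3059 -1.167   0.1559] q6 0.372241571644037 t 15.05 pos [0.4611 0.1704 0.105 ]
```

Scaled: 0.05 rad is 0.0159.

>>> step_hand(steps="0,0,0,0,0,0.0159,0\n0,0,0,0,0,0,0\n0,0,0,0,0,0,0")

```text
time: 15.35
tool_pos: [0.4612, 0.1703, 0.105]
tcp_rot: [2.421, 2.0, 0.004]
contact_force: [6.0, 1.8, 4.6]
opening: 0.0084
gripper_force: 108.7
```

```bash
python3 off.py 0.4600 0.1694 0.1047
python3 - <<'E'
from h import *
im,i=shot('scene','s2.png'); im,i=shot('wrist','w6.png')
a=cv2.resize(cv2.imread('pics/s1.png')[135:215,350:420],None,fx=5,fy=5,interpolation=cv2.INTER_CUBIC)
b=cv2.resize(cv2.imread('pics/s2.png')[135:215,350:420],None,fx=5,fy=5,interpolation=cv2.INTER_CUBIC)
cv2.imwrite('pics/s2c.png',np.hstack([a,b]))
E
```

```text
to go [-0.0011 -0.001   0.0003] tool yaw-pi -1.760691238670386 zaxis [ 0.0031  0.0007 -1.    ] F [5.9737 1.804  4.6323] M [ 0.2154 -1.1511  0.2385] q6 0.42229420061165185 t 15.35 pos [0.4612 0.1703 0.105 ]
```

View pics/s2c.png

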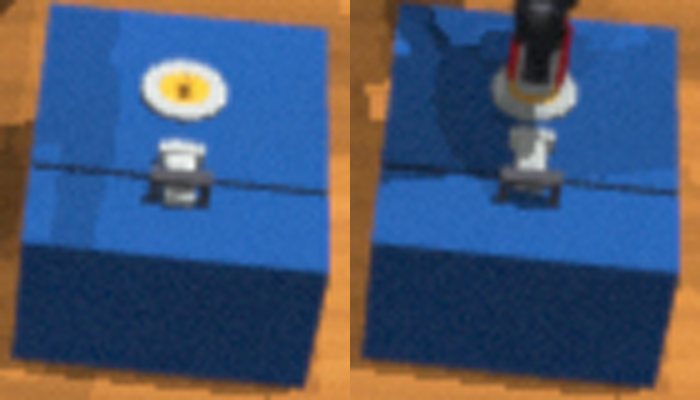

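The side-by-side shows the bolt's near edge moving from (182,145) to (532,133), with its tip withdrawn into the keeper. That is about 12 mm, so it is drawn back. I'll turn slightly further to confirm the stop with the moment, pressing down a little.

Scaled: 0.0002 m is 0.004, 0.05 rad is 0.0159.

>>> step_hand(steps="0,0,0.004,0,0,0.0159,0\n0,0,0,0,0,0,0\n0,0,0,0,0,0,0")

```text
time: 15.75
tool_pos: [0.4613, 0.1704, 0.1049]
tcp_rot: [2.47, 1.939, 0.005]
contact_force: [5.1, 0.7, 9.2]
opening: 0.0087
gripper_force: 109.5
```

```bash
python3 off.py 0.4600 0.1694 0.1047
```

```text
to go [-0.0012 -0.001   0.0002] tool yaw-pi -1.8103718614576592 zaxis [ 0.0033  0.0006 -1.    ] F [5.0692 0.6733 9.203 ] M [ 0.1963 -0.9924  0.3988] q6 0.4720852648429326 t 15.75 pos [0.4613 0.1704 0.1049]
```

>>> step_hand(steps="0,0,0,0,0,0.0095,0\n0,0,0,0,0,0,0\n0,0,0,0,0,0,0\n0,0,0,0,0,0,0\n0,0,0,0,0,0,0")

```text
time: 16.25
tool_pos: [0.4613, 0.1702, 0.105]
tcp_rot: [2.498, 1.902, 0.005]
contact_force: [5.6, -0.5, 8.9]
opening: 0.0087
gripper_force: 109.4
```

```bash
python3 off.py 0.4600 0.1694 0.1047
```

```text
to go [-0.0011 -0.001   0.0002] tool yaw-pi -1.8401345140696275 zaxis [ 0.0034  0.0004 -1.    ] F [ 5.6344 -0.5222  8.9486] M [-0.2018 -1.1158  0.4675] q6 0.501961235212662 t 16.25 pos [0.4613 0.1702 0.105 ]
```

The moment has climbed to 0.47 Nm, well past the 0.16 Nm spring, so the plug is against its stop with the key pressed home.

```bash
python3 -c "
from plant import manip
print(manip.close_job())"
```

```text
the job is handed in; nothing more can be done
None
```

The job is handed in at 16.25 s: the red key is fully home in the lock, turned clockwise to the stop with the bolt drawn back, and still gripped and held; the white key was left in the stand and I saw no sign of touching anything else.

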